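# Set and lock a fridge half-shelf's telescopic leg

### The arm

A 6-joint arm with a two-finger parallel gripper is mounted at the origin on the work surface. World frame = base frame: x ahead of the robot, y to its left, z up, the work surface at z = 0. Lengths are in m, angles in degrees, forces in N, time in s.
With the tool pointing down it reaches from about 0.25 to 0.725 m from the base axis. Payload 9.7 kg.
Tool frame: the origin (TCP) lies midway between the tips of the shut fingers; the grasp point (between the pads) lies 19 mm behind it (bot.hold_point_z is the distance from the TCP to the grasp point, in m); z points along the fingers, y is the line along which they close (so a half turn about z gives the same grasp; the last joint's range is limited). The gripper opens to 85 mm and grips with 20 to 120 N. Pads are 22 mm wide; open, the fingers measure 114 mm over their backs; the gripper's body (76 mm by 85 mm) begins 54 mm behind the grasp point. The pads swing forward as they close: fully open they stand 13 mm farther back than shut.
Start: joints at [64.057, 4.979, 10.078, 95.1, 0, 90], TCP at [0.241, 0.495, 0.231] pointing down, gripper open.
Joint ranges: [-179.16, 179.16], [-48.56, 103.87], [-65.8, 70.77], [-126.05, 130.52], [-82.76, 87.17], [-180, 180]. Speed limits (degrees/s): [127.2, 127.2, 147.25, 180, 180, 180].

### API

Orientations are given as [roll, pitch, yaw] about the fixed x, y, z axes, in that order (R = Rz(yaw) Ry(pitch) Rx(roll)).
In Python, from workcell import bot gives the robot as it stands.
- The arm moves only by the tool play_rows, never from a script. Its argument "steps" is a list that holds one entry, the list of rows, each a list of 4 numbers: the shift along the tool's x, y, z in m, then the turn about the tool's z in rad. In form: [[[tx, ty, tz, yaw], ...]]. A call has exactly 5 rows; each row shifts and turns the commanded pose from where the row before left it, along the tool's axes as they then stand; what a row does not reach is not made up. A row lasts 1/12 s, in which the tool goes at most 41.7 mm and 7.16 degrees, less where a joint would pass 70% of its speed; a pose out of reach is approached as far as the arm can. A call is refused whole if a number of a shift passes 0.0417 or a number of a turn 0.125, either way. A call with a gripper value outside its range is refused whole. "gripper" is the finger opening in m, from 0 to 0.0854, set as the call begins (left out, the last holds). The fingers move at their own pace and stop on an object; "squeeze" is the grip in N (left out, the last holds). Time passes only in rows, so rows that do not move let the fingers close, or fill a call up. It gives the time, the measured TCP pose, the force, the opening and the grip force at its end, in the units of the state.
- bot.get_obs(): the state, without advancing time (a new reading comes with each control period).
- bot.camera(name): name is "side" or "top"; returns a dict with "img" (400x640x3 uint8, blue, green, red), "vfov" (degrees; the focal length in pixels is half the picture's height over the tangent of half this angle, whatever the lens; pixels are square), "cx", "cy" (the principal point, pixels), "xyz" and "attitude" of the camera in the world. Camera axes: x right, y down, z forward; pixel columns grow to the right and rows downward; lengths in m; the calibration is good to about 2 mm. A picture is of the moment at which its call begins. There is no depth.
- bot.job_done(): hands the job in; it is judged then, once.
The state is a dict: "time": time; "q": joint angles; "qd": joint speeds; "joint_efforts": joint torques, N m; "ee_pos": TCP position; "tcp_rot": TCP orientation; "wrist_force": force on the tool from outside, world axes, zero at the start; "torque": the same for the moment, N m; "opening": finger opening in m; "grasp_force": force on a finger pad.
Only numpy, scipy, OpenCV 4.12 (cv2) and the standard library are available. Lean on these libraries where they do the work, as an engineer would, in place of code of your own. Each camera call takes 0.05 s, during which the arm holds its last target. There are 200 camera calls.

### The job

One telescopic leg of the fridge's glass half-shelf has dropped down into its tube with its orange lock lever open: take hold of the leg by its black rubber sleeve, pull it up until the red ring just shows in full above the white collar, and keep it there. Without letting go, swing the upright lever clockwise (seen from above) until it is fully closed, as on the leg that is already set; turning your hand about the leg lets the side of a finger push it round. Finish still gripping the leg at its mark, and leave everything else on the shelf where it stands.

Things in the scene. Friction and masses are not known exactly. Their poses are not given: they have to be found in the camera images.
- collar_top (a point): Centre of the top face of the white clamp collar (38 mm across, 34 mm tall, top 120 mm above the shelf) of the leg that is to be set. The collar sits on a 26 mm steel tube with a black suction foot stuck fast to the shelf: it stands upright and cannot move. The collar's x axis points where the lever points when it is closed; z is up.
- leg_grip (a point): Middle of the black rubber sleeve on the inner leg, on the leg's axis. The sleeve is a round 24 mm grip, 48 mm long; above it is only a grey support cap, 26 mm across and 6 mm tall, the top end of the leg (30 mm above this point). The leg slides up and down on the collar's axis and also turns freely about it while the lever is open. Unheld and unlocked it drops to its bottom stop, where this point is 30 mm above the collar top; at the mark it is 60 mm above the collar top.
- leg_mark (a point): The length mark on the inner leg, on its axis: the lower edge of a red ring 5 mm tall round the 16 mm steel leg, 60 mm below leg_grip. The leg is at its mark when this point is level with the collar top. At the start it is hidden 30 mm down in the collar.
- leg (a joint): How far the inner leg has been pulled up, m: 0 at the bottom stop (start), 0.030 at the mark, 0.055 at the top stop. The leg weighs about 0.25 kg and needs 2 to 5 N to lift.
- lever (a joint): Angle of the orange cam lever, rad: 0 fully closed (against its stop), grows as it opens, anticlockwise seen from above, to 1.15; it starts open at 0.7 to 1.05. It turns about the leg's vertical axis and stays where it is left, needing about 0.1 N m, and up to about 0.2 N m over the last 0.35 rad, where the cam presses a brake shoe onto the leg.
- lever_paddle (a point): Centre of the upright part of the orange lever, 26.5 mm out from the leg's axis and 45 mm above the collar top. A flat radial blade, 18 to 35 mm out from the axis, 7 mm thick, up to 58 mm above the collar top: beside fingers that grip the raised sleeve, which push it with their sides as the hand turns. Grip with the closing line about square to it, so that no finger comes down on it.
- leg_spin: The whole inner leg that slides in the collar, with sleeve and cap (for the contact rules; its own origin lies on the leg's axis, 60 mm below the collar top, and does not rise with the leg).
- mate_leg: The other leg of the half-shelf, the same but already set at its mark and locked; fixed to the shelf, 210 mm tall. Origin at the centre of its foot. Leave alone.
- crisper_tray: Empty clear plastic crisper tray, 200 x 260 x 85 mm, origin under its centre. Leave alone.
- scraper: Flat stainless bench scraper lying on the shelf, about 88 x 152 x 18 mm. Leave alone.
- lid_bin: White plastic bin with a flip lid, 170 x 190 x 126 mm with a small knob on the lid, fixed; origin under its centre. Leave alone.
- ramekin: White ceramic ramekin, 90 mm across, 46 mm tall. Leave alone.
- jar: Amber glass jar with red cap, 66 mm across, 85 mm tall. Leave alone.
- egg_cup: Blue ceramic egg cup, 52 mm across, 55 mm tall. Leave alone.

How it is judged:
By the outcome, as a careful person would: the job done as asked, in the order asked, and still so for the second after the job is handed in, while the arm keeps its last pose, push and grip.
It also fails if it takes over 38 s, if anything falls off the work surface, if the arm or the gripper's body presses on something with over 40 N, if the wrist force passes 120 N, or if a joint passes its speed limit or range.

## Working session

There is one attempt and no reset: what is moved stays moved. The work goes in short steps, Python scripts to look and compute and a tool call to move; the robot and the scene stay as the last step left them, time stands still between calls to the robot, and variables do not carry over. Pictures are saved under pics/ and viewed, at most 10 in all, crops included, and the job is handed in when it is done.

Besides the shell and the picture viewer there is one more tool, called after "Call:" as name(argument=value, ...) on one line, values as JSON. play_rows: Moves the arm, as the interface text tells. Its arguments: {"type":"object","properties":{"steps":{"type":"array","items":{"type":"array","items":{"type":"array","items":{"type":"number"}}}},"gripper":{"type":"number"},"squeeze":{"type":"number"}},"required":["steps"]}

```bash
mkdir -p pics; ls
python3 - <<'E'
from workcell import bot
import cv2
for n in("side","top"):
    c=bot.camera(n); cv2.imwrite(f"pics/{n}0.png",c["img"]); print(n,{k:v for k,v in c.items() if k!="img"})
o=bot.get_obs(); print(o, bot.hold_point_z)
E
```

```text
pics
side {'vfov': 54.237464144246495, 'cx': 324.07035913558155, 'cy': 200.1522101648294, 'xyz': array([-0.01399314, -0.79022186,  0.98565374]), 'attitude': array([-1.32412789e+02,  7.59531778e-02, -3.73300894e+01])}
top {'vfov': 45.17680122884863, 'cx': 322.42606393586846, 'cy': 203.32065983466697, 'xyz': array([2.44561326e-01, 1.47837112e-03, 1.53689340e+00]), 'attitude': array([-1.67408669e+02, -1.98075169e-02, -9.57153834e+01])}
{'time': 0.1, 'q': array([ 6.40576241e+01,  5.01073687e+00,  1.00406464e+01,  9.51001447e+01,
       -2.55063256e-03,  9.00001625e+01]), 'qd': array([-0.05753547, -0.05971639,  0.14862078,  0.02338597, -0.05950757,
       -0.03601253]), 'joint_efforts': array([-1.01701517e-03, -5.21560836e+01,  4.65653872e+01,  1.59508002e-02,
       -7.89552837e-05, -2.55491500e-05]), 'ee_pos': array([0.24053222, 0.49439657, 0.23064201]), 'tcp_rot': array([-1.79929765e+02,  2.55082986e-03,  1.54057465e+02]), 'wrist_force': array([-0.36131946, -0.08610468,  0.47586561]), 'torque': array([ 0.01923899, -0.03363883, -0.04971374]), 'grasp_force': 0.0, 'opening': 0.0853532227438229} 0.0187
```

View pics/side0.png

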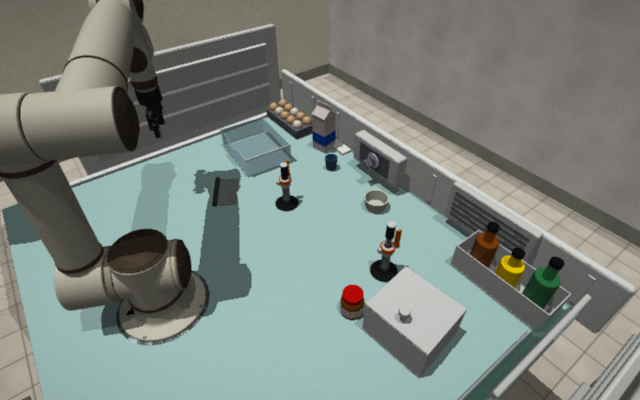

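View pics/top0.png

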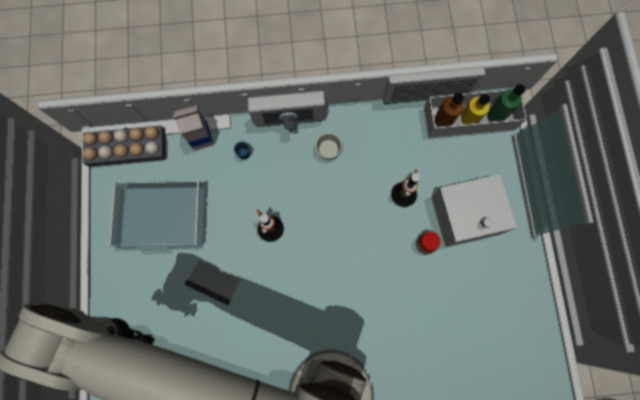

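The side view shows the legs at about (287,185) and (387,250). In the top view they are at (268,225) and (407,188). I'll enlarge both to tell which one has dropped.

Run:
```python
import cv2,numpy as np
s=cv2.imread("pics/side0.png");t=cv2.imread("pics/top0.png")
def cr(i,x,y,w=66,h=50):return cv2.resize(i[y-h//2:y+h//2,x-w//2:x+w//2],(400,300),interpolation=cv2.INTER_CUBIC)
o=np.vstack([np.hstack([cr(s,287,185),cr(s,390,250,80,60)]),np.hstack([cr(t,268,225),cr(t,407,188)])])
cv2.imwrite("pics/crop0.png",o)
```

```text
(no output)
```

View pics/crop0.png

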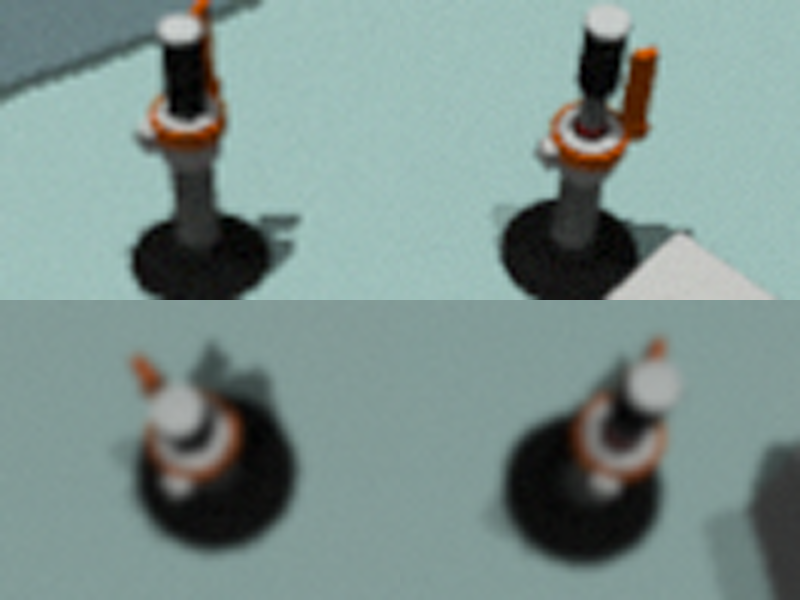

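The leg to set is the left one (side (284,165), top (264,218) at the cap). Its collar sits right under the sleeve and its lever is open. The right leg shows the red ring and is the mate.

```bash
cat > h.py <<'E'
import numpy as np,cv2
from scipy.spatial.transform import Rotation as Ro
from workcell import bot
W,H=640,400
class Cam:
    def __init__(s,n):
        c=bot.camera(n);s.img=c["img"];s.f=H/2/np.tan(np.radians(c["vfov"]/2));s.c=np.array([c["cx"],c["cy"]])
        s.p=np.array(c["xyz"]);s.R=Ro.from_euler("xyz",c["attitude"],degrees=True).as_matrix()
    def proj(s,X):
        q=(np.atleast_2d(X)-s.p)@s.R;return q[:,:2]/q[:,2:]*s.f+s.c
    def plane(s,uv,z):
        d=s.R@np.r_[(np.array(uv)-s.c)/s.f,1];return s.p+d*(z-s.p[2])/d[2]
E
python3 - <<'E'
from h import *
S,T=Cam("side"),Cam("top")
for n,c,uv,z in[("capT",T,(264,218),.18),("capS",S,(283.4,164.4),.18),("colT",T,(266.8,224),.12),("colS",S,(284.7+0,179.3),.12),("footT",T,(270.6,228.4),.005),("lidtipT",T,(257.6,210),.178),("levS",S,(287.2,160.6),.178),("mateT",T,(410.6,181.6),.21),("mateS",S,(390-40+121-.4,223.5),.21)]:
    print(n,c.plane(uv,z).round(4))
from scipy.optimize import minimize
# fit axis position+lever angle: orange mask vs blade hull
from itertools import product
def blade(x,y,a):
    P=[]
    for r,t,h in product((.018,.035),(-.0035,.0035),(.125,.178)):
        P.append([x+r*np.cos(a)-t*np.sin(a),y+r*np.sin(a)+t*np.cos(a),h])
    return np.array(P)
K=8
def up(c,x0,y0,w,h):
    b=cv2.resize(c.img[y0:y0+h,x0:x0+w].astype(np.float32),None,fx=K,fy=K,interpolation=cv2.INTER_CUBIC)
    return b[...,2]-b[...,0]   # red-blue
I={"T":(T,up(T,240,196,50,25),240,196),"S":(S,up(S,265,150,45,24),265,150)}
for k in I: print(k,np.percentile(I[k][1],[5,50,95,99]))
x,y=np.mean([T.plane((264,218),.18)[:2],S.plane((283.4,164.4),.18)[:2]],0)
res=[]
for a in np.radians(np.arange(-180,180,3)):
    sc=[]
    for k,(c,o,x0,y0) in I.items():
        p=((c.proj(blade(x,y,a))-[x0,y0]+.5)*K)
        m=np.zeros(o.shape,np.uint8);cv2.fillConvexPoly(m,cv2.convexHull(p.astype(np.int32)),1)
        sc.append(o[m>0].mean() if m.any() else -99)
    res.append((min(sc),sum(sc),np.degrees(a),*sc))
for r in sorted(res,key=lambda r:-r[1])[:8]:print(np.round(r,1))
E
```

```text
capT [0.5198 0.1421 0.18  ]
capS [0.5194 0.139  0.18  ]
colT [0.5129 0.1413 0.12  ]
colS [0.516  0.1333 0.12  ]
footT [0.5191 0.1416 0.005 ]
lidtipT [0.5455 0.159  0.178 ]
levS [0.5429 0.1515 0.178 ]
mateT [ 0.5776 -0.2855  0.21  ]
mateS [ 0.7636 -0.4364  0.21  ]
T [-22.16209488 -20.82887268   5.72263985  51.75669888]
S [-29.65458527 -26.81890869   1.78040824  52.19747807]
[32.2 71.4 36.  39.2 32.2]
[32.3 67.5 33.  35.2 32.3]
[28.6 65.5 39.  36.9 28.6]
[26.  55.7 30.  26.  29.7]
[20.7 50.7 42.  30.  20.7]
[ 19.7  40.9 -96.   19.7  21.2]
[14.  40.2 27.  14.  26.2]
[ 18.4  40.1 -99.   21.7  18.4]
```

Call:
play_rows(steps=[[[-0.027, -0.0131, 0, 0], [-0.027, -0.0131, 0, 0], [-0.027, -0.0131, 0, 0], [-0.027, -0.0131, 0, 0], [-0.027, -0.0131, 0, -0.1]]], gripper=0.0854)

```text
time: 0.62
ee_pos: [0.3339, 0.3754, 0.2311]
tcp_rot: [-180.0, -0.0, 159.7]
wrist_force: [-0.3, 0.4, -0.6]
opening: 0.0853
grasp_force: 0.0
```

```bash
cat >> h.py <<'E'
def st(target=None,line=None):
    o=bot.get_obs();yaw=np.radians(o["tcp_rot"][2]);p=np.array(o["ee_pos"])
    print("t",round(o["time"],2),"p",p.round(4),"rot",np.round(o["tcp_rot"],2),"line",round(np.degrees(yaw)-90,1),"q",np.round(o["q"],1))
    print("F",np.round(o["wrist_force"],1),"M",np.round(o["torque"],2),"open",round(o["opening"],4),"g",round(o["grasp_force"],1))
    R=Ro.from_euler("xyz",o["tcp_rot"],degrees=True).as_matrix()
    if target is not None: print("tool delta",(R.T@(np.array(target)-p)).round(4))
    return o
E
python3 -c "
from h import *
st([.519,.1405,.231])"
```

```text
t 0.62 p [0.3339 0.3754 0.2311] rot [-179.99   -0.    159.73] line 69.7 q [48.4 -1.5  3.4 94.9 -0.  68.6]
F [-0.3  0.4 -0.6] M [0.01 0.02 0.04] open 0.0853 g 0.0
tool delta [-2.550e-01 -1.562e-01  2.000e-04]
```

Call:
play_rows(steps=[[[-0.0319, -0.0195, 0, 0], [-0.0319, -0.0195, 0, 0], [-0.0319, -0.0195, 0, 0], [-0.0319, -0.0195, 0, 0], [-0.0319, -0.0195, 0, 0]]])

```text
time: 1.03
ee_pos: [0.4501, 0.2284, 0.2313]
tcp_rot: [180.0, 0.0, 159.8]
wrist_force: [0.3, 1.0, -0.4]
opening: 0.0856
grasp_force: 0.0
```

Call:
play_rows(steps=[[[-0.0319, -0.0195, 0, 0], [-0.0319, -0.0195, 0, 0], [-0.0319, -0.0195, 0, 0], [0, 0, 0, -0.12], [0, 0, 0, -0.12]]])

```text
time: 1.45
ee_pos: [0.5199, 0.14, 0.2306]
tcp_rot: [-180.0, -0.1, 173.6]
wrist_force: [0.0, 0.3, 0.1]
opening: 0.0853
grasp_force: 0.0
```

Call:
play_rows(steps=[[[0, 0, 0, -0.12], [0, 0, 0, -0.12], [0, 0, 0, -0.12], [0, 0, 0, -0.12], [0, 0, 0, -0.08]]])

```text
time: 1.87
ee_pos: [0.5189, 0.142, 0.2311]
tcp_rot: [180.0, -0.0, -154.0]
wrist_force: [0.2, 0.6, 0.5]
opening: 0.0852
grasp_force: 0.0
```

```bash
python3 -c "
from h import *
st([.519,.1405,.231])
S,T=Cam('side'),Cam('top')
def cr(i,x,y,w=120,h=180):return cv2.resize(i[y-h//2:y+h//2,x-w//2:x+w//2],(400,600),interpolation=cv2.INTER_CUBIC)
cv2.imwrite('pics/c1.png',np.hstack([cr(S.img,285,150),cr(T.img,265,215)]))
"
```

```text
t 1.87 p [0.5189 0.142  0.2311] rot [ 1.8000e+02 -2.0000e-02 -1.5401e+02] line -244.0 q [ 15.3   3.3   8.3  95.   -0.  -10.7]
F [0.2 0.6 0.5] M [-0.03  0.04  0.02] open 0.0852 g 0.0
tool delta [ 0.0005 -0.0014  0.0001]
```

View pics/c1.png

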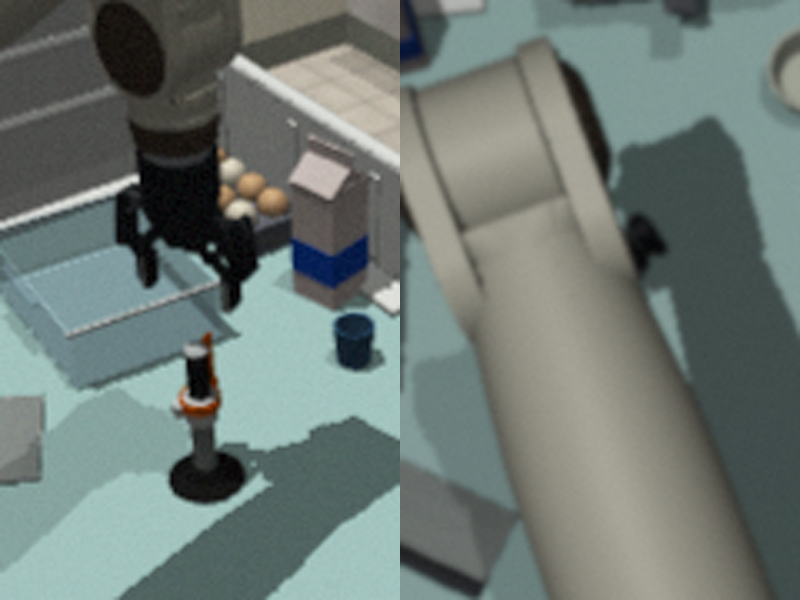

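The gripper is centred over the leg and the fingers clear the lever. I'll descend now.

Call:
play_rows(steps=[[[0.0005, -0.0014, 0.012, 0], [0, 0, 0.012, 0], [0, 0, 0.012, 0], [0, 0, 0.012, 0], [0, 0, 0.012, 0]]])

```text
time: 2.38
ee_pos: [0.519, 0.1405, 0.1705]
tcp_rot: [180.0, -0.0, -154.6]
wrist_force: [-0.7, 0.0, -0.5]
opening: 0.0853
grasp_force: 0.0
```

Call:
play_rows(steps=[[[0, 0, 0.01, 0], [0, 0, 0.01, 0], [0, 0, 0.01, 0], [0, 0, 0.01, 0], [0, 0, 0.001, 0]]])

```text
time: 2.8
ee_pos: [0.5184, 0.1404, 0.1281]
tcp_rot: [180.0, -0.1, -154.4]
wrist_force: [-0.2, -0.3, -0.3]
opening: 0.085
grasp_force: 0.0
```

```bash
python3 -c "
from h import *
st([.519,.1405,.130])
S=Cam('side')
def cr(i,x,y,w=80,h=60):return cv2.resize(i[y-h//2:y+h//2,x-w//2:x+w//2],(800,600),interpolation=cv2.INTER_CUBIC)
cv2.imwrite('pics/c2.png',cr(S.img,285,170))
"
```

```text
t 2.8 p [0.5184 0.1404 0.1281] rot [ 1.7998e+02 -1.4000e-01 -1.5440e+02] line -244.4 q [ 15.2   2.5  -3.9  83.7  -0.  -10.5]
F [-0.2 -0.3 -0.3] M [ 0.04 -0.01  0.03] open 0.085 g 0.0
tool delta [-0.0006 -0.0001 -0.0019]
```

View pics/c2.png

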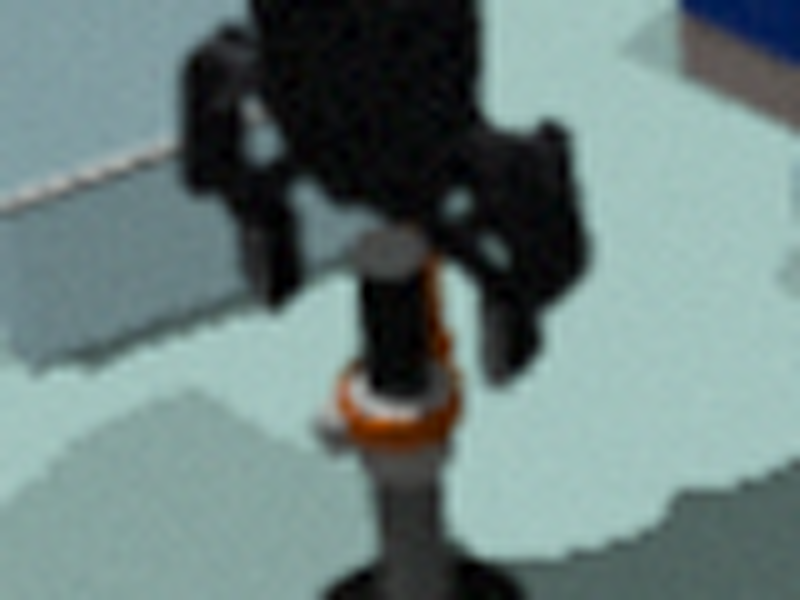

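The fingers straddle the sleeve, with the leg midway between tips at about (275,290) and (505,375). The lever is on the far side. I'll close gently.

Call:
play_rows(steps=[[[0, 0, 0, 0], [0, 0, 0, 0], [0, 0, 0, 0], [0, 0, 0, 0], [0, 0, 0, 0]]], gripper=0.015, squeeze=25)

```text
time: 3.27
ee_pos: [0.5192, 0.1406, 0.1307]
tcp_rot: [-180.0, 0.0, -154.4]
wrist_force: [-1.5, 4.4, 1.5]
opening: 0.0256
grasp_force: 1.1
```

Call:
play_rows(steps=[[[0, 0, 0, 0], [0, 0, 0, 0], [0, 0, 0, 0], [0, 0, 0, 0], [0, 0, 0, 0]]])

```text
time: 3.68
ee_pos: [0.5191, 0.1412, 0.1308]
tcp_rot: [179.9, 0.0, -154.3]
wrist_force: [-3.1, 5.6, 4.7]
opening: 0.0236
grasp_force: 25.1
```

```bash
python3 -c "
from h import *
st([.519,.1405,.130])
"
```

```text
t 3.68 p [0.5191 0.1412 0.1308] rot [ 1.7994e+02  5.0000e-02 -1.5435e+02] line -244.3 q [ 15.2   2.4  -3.7  83.8   0.1 -10.5]
F [-3.1  5.6  4.7] M [ 1.08  0.62 -0.08] open 0.0236 g 25.1
tool delta [ 0.0003 -0.0006  0.0008]
```

Call:
play_rows(steps=[[[0, 0.0008, 0, 0], [0, 0, 0, 0], [0, 0, 0, 0], [0, 0, -0.001, 0], [0, 0, 0, 0]]], squeeze=60)

```text
time: 4.1
ee_pos: [0.5188, 0.1413, 0.1311]
tcp_rot: [180.0, -0.0, -154.4]
wrist_force: [0.3, 2.6, -1.2]
opening: 0.0227
grasp_force: 58.7
```

```bash
python3 -c "
from h import *
st([.519,.1405,.130])
"
```

```text
t 4.1 p [0.5188 0.1413 0.1311] rot [ 180.     -0.   -154.38] line -244.4 q [ 15.2   2.5  -3.6  83.9   0.  -10.4]
F [ 0.3  2.6 -1.2] M [0.64 0.02 0.  ] open 0.0227 g 58.7
tool delta [ 0.0002 -0.0008  0.0011]
```

Call:
play_rows(steps=[[[0, 0, -0.005, 0], [0, 0, -0.005, 0], [0, 0, -0.005, 0], [0, 0, -0.005, 0], [0, 0, -0.005, 0]]])

```text
time: 4.52
ee_pos: [0.5187, 0.1412, 0.1569]
tcp_rot: [-180.0, -0.0, -154.4]
wrist_force: [1.2, 1.0, -3.3]
opening: 0.0228
grasp_force: 58.7
```

Call:
play_rows(steps=[[[0, 0, -0.003, 0], [0, 0, -0.001, 0], [0, 0, 0, 0], [0, 0, 0, 0], [0, 0, 0, 0]]])

```text
time: 4.93
ee_pos: [0.5188, 0.1412, 0.1602]
tcp_rot: [-180.0, -0.0, -154.4]
wrist_force: [0.1, 1.8, -1.0]
opening: 0.0227
grasp_force: 58.7
```

```bash
python3 -c "
from h import *
for i in range(3):
    S=Cam('side');st([.519,.1405,.161])
def cr(i,x,y,w=80,h=60):return cv2.resize(i[y-h//2:y+h//2,x-w//2:x+w//2],(800,600),interpolation=cv2.INTER_CUBIC)
cv2.imwrite('pics/c3.png',cr(S.img,285,170))
"
```

```text
t 4.98 p [0.5188 0.1412 0.1601] rot [-179.99   -0.   -154.38] line -244.4 q [ 15.2   2.4  -0.5  87.1  -0.  -10.4]
F [ 0.2  2.6 -0.4] M [ 0.38 -0.17  0.02] open 0.0227 g 58.7
tool delta [ 0.0001 -0.0008 -0.0009]
t 5.03 p [0.5188 0.1412 0.1602] rot [-179.99   -0.   -154.38] line -244.4 q [ 15.2   2.4  -0.5  87.1  -0.  -10.4]
F [ 0.8  1.4 -1.9] M [ 0.34 -0.18 -0.04] open 0.023 g 58.7
tool delta [ 0.0001 -0.0008 -0.0008]
t 5.08 p [0.5187 0.1412 0.1601] rot [-1.8000e+02 -1.0000e-02 -1.5438e+02] line -244.4 q [ 15.2   2.4  -0.5  87.1  -0.  -10.4]
F [ 0.2  2.5 -1.4] M [ 0.33 -0.2  -0.02] open 0.0227 g 58.7
tool delta [ 0.0001 -0.0008 -0.0009]
```

View pics/c3.png

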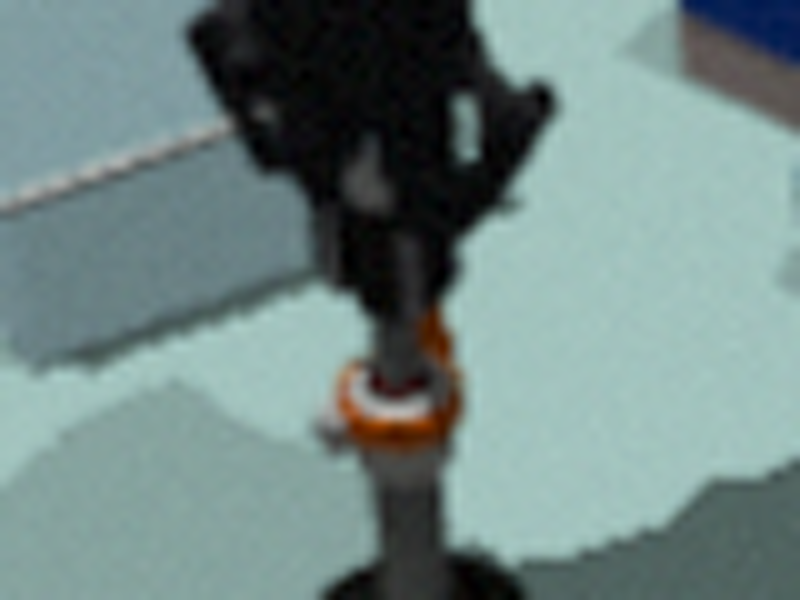

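The red ring at (400,385) in the crop now shows above the white collar, and odometry gives 29.3 mm of lift. I'll trim that up by 0.7 mm and start turning.

Call:
play_rows(steps=[[[0, 0, -0.0007, 0], [0, 0, 0, 0.1], [0, 0, 0, 0.1], [0, 0, 0, 0.1], [0, 0, 0, 0.1]]])

```text
time: 5.5
ee_pos: [0.5186, 0.1416, 0.1609]
tcp_rot: [180.0, -0.0, -177.6]
wrist_force: [0.9, 3.2, -1.7]
opening: 0.0227
grasp_force: 58.7
```

```bash
python3 -c "
from h import *
st([.519,.1405,.161])
"
```

```text
t 5.5 p [0.5186 0.1416 0.1609] rot [ 1.7996e+02 -2.0000e-02 -1.7756e+02] line -267.6 q [15.2  2.4 -0.4 87.2  0.  12.8]
F [ 0.9  3.2 -1.7] M [ 0.89  0.08 -0.02] open 0.0227 g 58.7
tool delta [-0.0004 -0.0011 -0.0001]
```

Call:
play_rows(steps=[[[0, 0, 0, 0.07], [0, 0, 0, 0.07], [0, 0, 0, 0.07], [0, 0, 0, 0.07], [0, 0, 0, 0.07]]])

```text
time: 5.92
ee_pos: [0.5184, 0.1421, 0.1609]
tcp_rot: [179.9, -0.1, 162.5]
wrist_force: [-2.7, 8.2, -1.3]
opening: 0.0225
grasp_force: 60.2
```

```bash
python3 -c "
from h import *
st([.519,.1405,.161])
"
```

```text
t 5.92 p [0.5184 0.1421 0.1609] rot [ 1.7991e+02 -8.0000e-02  1.6249e+02] line 72.5 q [15.3  2.4 -0.4 87.2  0.1 32.8]
F [-2.7  8.2 -1.3] M [1.74 0.6  0.13] open 0.0225 g 60.2
tool delta [-0.001  -0.0014 -0.0001]
```

Call:
play_rows(steps=[[[0.0003, 0.001, 0, 0.05], [0, 0, 0, 0.06], [0, 0, 0, 0.06], [0, 0, 0, 0.06], [0, 0, 0, 0.06]]])

```text
time: 6.33
ee_pos: [0.5183, 0.143, 0.1609]
tcp_rot: [180.0, -0.1, 145.9]
wrist_force: [-2.1, 5.9, -1.5]
opening: 0.0229
grasp_force: 60.8
```

```bash
python3 -c "
from h import *
st([.519,.1405,.161])
S=Cam('side')
def cr(i,x,y,w=80,h=60):return cv2.resize(i[y-h//2:y+h//2,x-w//2:x+w//2],(400,300),interpolation=cv2.INTER_CUBIC)
cv2.imwrite('pics/c4.png',np.hstack([cr(S.img,285,175),cr(S.img,390,250)]))
"
```

```text
t 6.33 p [0.5183 0.143  0.1609] rot [ 1.7997e+02 -8.0000e-02  1.4591e+02] line 55.9 q [15.4  2.5 -0.4 87.2  0.1 49.5]
F [-2.1  5.9 -1.5] M [1.15 0.25 0.14] open 0.0229 g 60.8
tool delta [-0.002  -0.0017 -0.0001]
```

View pics/c4.png

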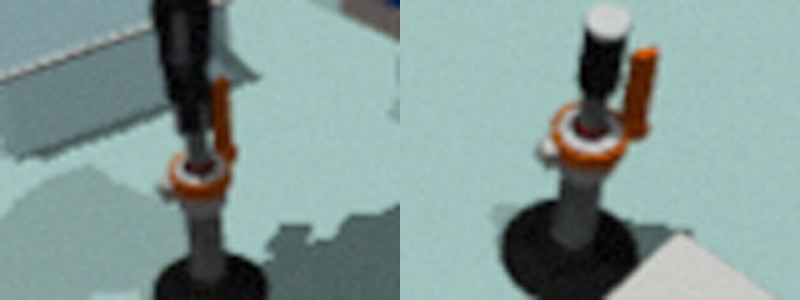

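The lever at (220,120) is moving with the finger and the ring is still showing. The mate's lever at (640,95) shows where closed is. I'll carry on turning.

Call:
play_rows(steps=[[[0, 0, 0, 0.05], [0, 0, 0, 0.05], [0, 0, 0, 0.05], [0, 0, 0, 0.04], [0, 0, 0, 0.04]]])

```text
time: 6.8
ee_pos: [0.5185, 0.1432, 0.1609]
tcp_rot: [180.0, -0.1, 132.8]
wrist_force: [-0.4, 6.4, -1.2]
opening: 0.0228
grasp_force: 60.7
```

```bash
python3 -c "
from h import *
st([.519,.1405,.161])
"
```

```text
t 6.8 p [0.5185 0.1432 0.1609] rot [ 1.7995e+02 -9.0000e-02  1.3279e+02] line 42.8 q [15.4  2.5 -0.4 87.2  0.1 62.6]
F [-0.4  6.4 -1.2] M [ 1.41 -0.03  0.12] open 0.0228 g 60.7
tool delta [-0.0023 -0.0015 -0.0001]
```

Call:
play_rows(steps=[[[0, 0, 0, 0.03], [0, 0, 0, 0.03], [0, 0, 0, 0.03], [0, 0, 0, 0.03], [0, 0, 0, 0]]])

```text
time: 7.22
ee_pos: [0.5187, 0.1433, 0.1609]
tcp_rot: [179.9, -0.1, 125.9]
wrist_force: [-0.1, 6.5, -1.7]
opening: 0.0228
grasp_force: 60.8
```

```bash
python3 -c "
from h import *
st([.519,.1405,.161])
"
```

```text
t 7.22 p [0.5187 0.1433 0.1609] rot [ 1.7995e+02 -9.0000e-02  1.2592e+02] line 35.9 q [15.4  2.5 -0.4 87.2  0.1 69.5]
F [-0.1  6.5 -1.7] M [ 1.41 -0.16  0.09] open 0.0228 g 60.8
tool delta [-0.0024 -0.0014 -0.0001]
```

Call:
play_rows(steps=[[[0, 0, 0, 0.025], [0, 0, 0, 0.025], [0, 0, 0, 0.025], [0, 0, 0, 0.025], [0, 0, 0, 0]]])

```text
time: 7.63
ee_pos: [0.5189, 0.1433, 0.1609]
tcp_rot: [179.9, -0.1, 120.2]
wrist_force: [1.3, 7.7, -2.8]
opening: 0.0226
grasp_force: 61.4
```

```bash
python3 -c "
from h import *
st([.519,.1405,.161])
S,T=Cam('side'),Cam('top')
def cr(i,x,y,w=80,h=60):return cv2.resize(i[y-h//2:y+h//2,x-w//2:x+w//2],(400,300),interpolation=cv2.INTER_CUBIC)
cv2.imwrite('pics/c5.png',np.vstack([np.hstack([cr(S.img,285,175),cr(S.img,390,250)]),np.hstack([cr(T.img,268,215),cr(T.img,407,188)])]))
"
```

```text
t 7.63 p [0.5189 0.1433 0.1609] rot [ 1.7994e+02 -9.0000e-02  1.2022e+02] line 30.2 q [15.4  2.5 -0.4 87.1  0.1 75.2]
F [ 1.3  7.7 -2.8] M [ 1.41 -0.32  0.09] open 0.0226 g 61.4
tool delta [-0.0025 -0.0013 -0.0001]
```

View pics/c5.png

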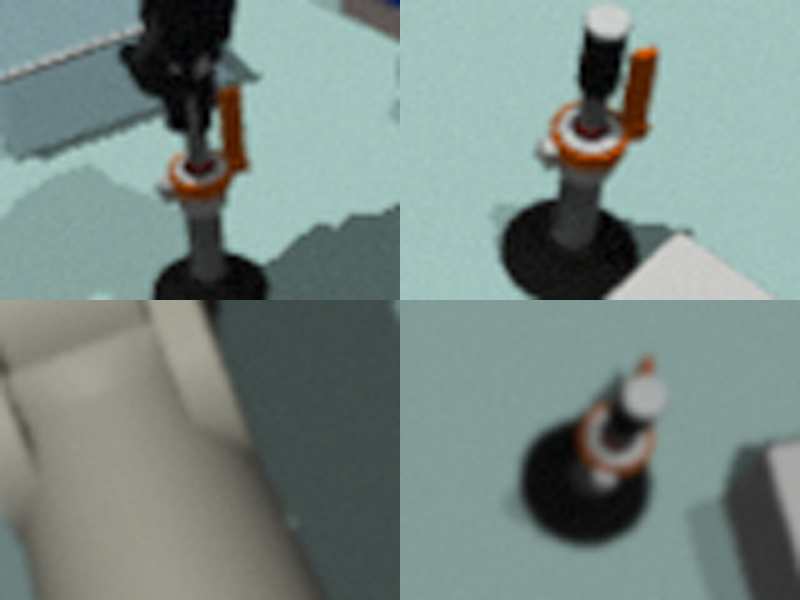

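Our lever at (232,130) is close to the mate's pose at (640,95). I'll measure both lever angles by fit.

Run:
```python
from h import *
from itertools import product
S,T=Cam("side"),Cam("top")
K=8
def fit(cams,x,y,zc=.12):
    res=[]
    for a in np.arange(-60,70,2.):
        t=np.radians(a);sc=[]
        for c in cams:
            P=np.array([[x+r*np.cos(t)-w*np.sin(t),y+r*np.sin(t)+w*np.cos(t),h] for r,w,h in product((.018,.035),(-.0035,.0035),(zc+.005,zc+.058))])
            p=c.proj(P);o=np.floor(p.min(0)).astype(int)-6;e=np.ceil(p.max(0)).astype(int)+6
            b=cv2.resize(c.img[o[1]:e[1],o[0]:e[0]].astype(np.float32),None,fx=K,fy=K,interpolation=cv2.INTER_CUBIC);b=b[...,2]-b[...,0]
            m=np.zeros(b.shape,np.uint8);cv2.fillConvexPoly(m,cv2.convexHull(((p-o+.5)*K).astype(np.int32)),1)
            sc.append(b[m>0].mean())
        res.append((sum(sc),a))
    return [(round(float(s)),float(a)) for s,a in sorted(res)[::-1][:6]]
mT=T.plane((410.6,181.6),.21);mS=S.plane((391.2,223.4),.21);print(mT,mS)
m=(mT+mS)/2
print("mate S",fit([S],*mS[:2]),"mate T",fit([T],*mT[:2]),"both",fit([S,T],*m[:2]))
for ax in((.519,.1405),(.5194,.139),(.519,.1425)):print("ours S",fit([S],*ax))
```

```text
[ 0.57763016 -0.28550004  0.21      ] [ 0.5896666  -0.30292998  0.21      ]
mate S [(63, -28.0), (62, -24.0), (62, -26.0), (62, -22.0), (61, -30.0), (61, -20.0)] mate T [(5, -12.0), (5, -14.0), (5, -16.0), (5, -10.0), (5, -8.0), (5, -18.0)] both [(35, -38.0), (35, -40.0), (35, -42.0), (35, -36.0), (34, -34.0), (34, -44.0)]
ours S [(59, -32.0), (59, -30.0), (59, -34.0), (59, -36.0), (58, -28.0), (58, -38.0)]
ours S [(57, -6.0), (57, -8.0), (57, -2.0), (57, -4.0), (57, -10.0), (57, -54.0)]
ours S [(62, -30.0), (61, -28.0), (61, -32.0), (61, -34.0), (61, -26.0), (60, -36.0)]
```

Call:
play_rows(steps=[[[0, 0, 0, 0.025], [0, 0, 0, 0.025], [0, 0, 0, 0.025], [0, 0, 0, 0], [0, 0, 0, 0]]])

```text
time: 8.25
ee_pos: [0.519, 0.1433, 0.1609]
tcp_rot: [179.9, -0.1, 116.0]
wrist_force: [2.0, 7.7, -2.5]
opening: 0.0224
grasp_force: 61.9
```

```bash
python3 -c "
from h import *
st([.519,.1405,.161])
"
```

```text
t 8.25 p [0.519  0.1433 0.1609] rot [ 1.7993e+02 -9.0000e-02  1.1600e+02] line 26.0 q [15.4  2.5 -0.4 87.1  0.1 79.4]
F [ 2.   7.7 -2.5] M [ 1.42 -0.45  0.13] open 0.0224 g 61.9
tool delta [-0.0025 -0.0012 -0.0001]
```

Call:
play_rows(steps=[[[0, 0, 0, 0.02], [0, 0, 0, 0.02], [0, 0, 0, 0.02], [0, 0, 0, 0], [0, 0, 0, 0]]])

```text
time: 8.67
ee_pos: [0.5191, 0.1433, 0.1609]
tcp_rot: [179.9, -0.1, 112.6]
wrist_force: [2.5, 7.4, -2.9]
opening: 0.0224
grasp_force: 62.5
```

```bash
python3 -c "
from h import *
st([.519,.1405,.161])
"
```

```text
t 8.67 p [0.5191 0.1433 0.1609] rot [ 1.7993e+02 -9.0000e-02  1.1256e+02] line 22.6 q [15.4  2.5 -0.4 87.1  0.1 82.8]
F [ 2.5  7.4 -2.9] M [ 1.43 -0.62  0.16] open 0.0224 g 62.5
tool delta [-0.0026 -0.0011 -0.0001]
```

Call:
play_rows(steps=[[[0, 0, 0, 0.02], [0, 0, 0, 0.02], [0, 0, 0, 0.02], [0, 0, 0, 0], [0, 0, 0, 0]]])

```text
time: 9.08
ee_pos: [0.5192, 0.1433, 0.1609]
tcp_rot: [179.9, -0.1, 109.1]
wrist_force: [3.4, 6.3, -3.0]
opening: 0.0227
grasp_force: 63.1
```

```bash
python3 -c "
from h import *
st([.519,.1405,.161])
"
```

```text
t 9.08 p [0.5192 0.1433 0.1609] rot [ 1.7993e+02 -9.0000e-02  1.0913e+02] line 19.1 q [15.4  2.5 -0.3 87.1  0.1 86.3]
F [ 3.4  6.3 -3. ] M [ 1.43 -0.63  0.21] open 0.0227 g 63.1
tool delta [-0.0026 -0.0011 -0.0001]
```

Call:
play_rows(steps=[[[0, 0, 0, 0.02], [0, 0, 0, 0.02], [0, 0, 0, 0.02], [0, 0, 0, 0], [0, 0, 0, 0]]])

```text
time: 9.5
ee_pos: [0.5193, 0.1437, 0.161]
tcp_rot: [179.9, -0.1, 105.7]
wrist_force: [3.9, 10.0, -4.1]
opening: 0.0226
grasp_force: 64.5
```

```bash
python3 -c "
from h import *
st([.519,.1405,.161])
"
```

```text
t 9.5 p [0.5193 0.1437 0.161 ] rot [ 1.7990e+02 -1.3000e-01  1.0572e+02] line 15.7 q [15.4  2.5 -0.3 87.1  0.1 89.7]
F [ 3.9 10.  -4.1] M [ 1.8  -0.79  0.3 ] open 0.0226 g 64.5
tool delta [-0.003  -0.0012 -0.0001]
```

Call:
play_rows(steps=[[[0, 0, 0, 0.015], [0, 0, 0, 0.015], [0, 0, 0, 0], [0, 0, 0, 0], [0, 0, 0, 0]]])

```text
time: 9.92
ee_pos: [0.5194, 0.144, 0.161]
tcp_rot: [179.9, -0.2, 104.0]
wrist_force: [4.4, 11.8, -4.2]
opening: 0.0227
grasp_force: 65.3
```

```bash
python3 -c "
from h import *
st([.519,.1405,.161])
S=Cam('side')
def cr(i,x,y,w=60,h=60):return cv2.resize(i[y-h//2:y+h//2,x-w//2:x+w//2],(400,400),interpolation=cv2.INTER_CUBIC)
cv2.imwrite('pics/c6.png',np.hstack([cr(S.img,285,175),cr(S.img,390,250)]))
"
```

```text
t 9.92 p [0.5194 0.144  0.161 ] rot [ 1.7989e+02 -1.6000e-01  1.0402e+02] line 14.0 q [15.4  2.5 -0.3 87.1  0.2 91.4]
F [ 4.4 11.8 -4.2] M [ 2.16 -0.9   0.35] open 0.0227 g 65.3
tool delta [-0.0033 -0.0013 -0.    ]
```

View pics/c6.png

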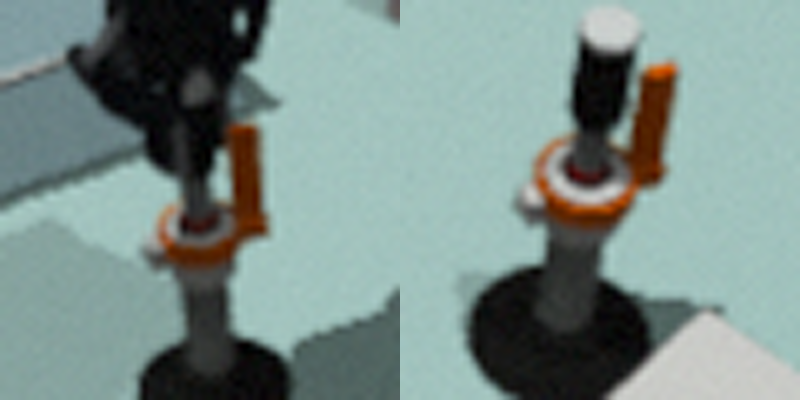

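The lever now looks the same as the mate's: base level with the ring on the right, and ring visible. Torque and sideways deflection rose together, which suggests the stop. I'll push a little further to confirm.

Call:
play_rows(steps=[[[0, 0, 0, 0.02], [0, 0, 0, 0.02], [0, 0, 0, 0], [0, 0, 0, 0], [0, 0, 0, 0]]])

```text
time: 10.38
ee_pos: [0.5195, 0.1444, 0.161]
tcp_rot: [179.9, -0.2, 101.8]
wrist_force: [4.7, 14.9, -5.6]
opening: 0.0225
grasp_force: 66.7
```

```bash
python3 -c "
from h import *
st([.519,.1405,.161])
"
```

```text
t 10.38 p [0.5195 0.1444 0.161 ] rot [179.87  -0.21 101.76] line 11.8 q [15.4  2.5 -0.3 87.   0.2 93.7]
F [ 4.7 14.9 -5.6] M [ 2.47 -0.96  0.45] open 0.0225 g 66.7
tool delta [-0.0038 -0.0013 -0.    ]
```

Run:
```python
from h import *
S=Cam("side")
def off(x,y,a,z,r):
    t=np.radians(a);return (S.proj([x+r*np.cos(t),y+r*np.sin(t),z])-S.proj([x,y,.12]))[0].round(1)
mS=S.plane((391.2,223.4),.21);mT=(.5776,-.2855)
print("mate",mS,"proj mateT",S.proj([*mT,.21]))
for a in range(-50,10,5):print(a,"ours",off(.519,.1415,a,.178,.0265),"mate",off(*mS[:2],a,.178,.0265))
# measure paddle: orange centroid near top in each crop
for n,(x0,x1,y0,y1) in dict(ours=(285,305,160,182),mate=(392,410,228,252)).items():
    b=cv2.resize(S.img[y0:y1,x0:x1].astype(np.float32),None,fx=8,fy=8,interpolation=cv2.INTER_CUBIC)
    m=(b[...,2]-b[...,0])>45
    for r in range(0,m.shape[0],8):
        xs=np.where(m[r])[0]
        if len(xs):print(n,round(y0+r/8-.44,1),(xs.min()/8+x0-.44).round(1),(xs.max()/8+x0-.44).round(1))
```

```text
mate [ 0.5896666  -0.30292998  0.21      ] proj mateT [[383.63658033 221.71374856]]
-50 ours [  6.3 -12.2] mate [ 11.7 -12.1]
-45 ours [  6.4 -12.6] mate [ 11.7 -12.7]
-40 ours [  6.5 -13. ] mate [ 11.7 -13.3]
-35 ours [  6.6 -13.4] mate [ 11.6 -13.9]
-30 ours [  6.6 -13.8] mate [ 11.4 -14.5]
-25 ours [  6.5 -14.2] mate [ 11.1 -15.1]
-20 ours [  6.4 -14.6] mate [ 10.8 -15.6]
-15 ours [  6.2 -15. ] mate [ 10.4 -16.2]
-10 ours [  5.9 -15.4] mate [ 10.  -16.7]
-5 ours [  5.6 -15.7] mate [  9.5 -17.3]
0 ours [  5.3 -16.1] mate [  8.9 -17.7]
5 ours [  4.9 -16.4] mate [  8.3 -18.2]
ours 163.6 288.9 292.6
ours 164.6 288.8 292.9
ours 165.6 288.8 293.1
ours 166.6 289.1 292.9
ours 167.6 289.3 292.9
ours 168.6 289.4 292.9
ours 169.6 289.4 293.2
ours 170.6 289.6 293.3
ours 171.6 289.7 293.3
ours 172.6 289.7 293.4
ours 173.6 289.7 293.4
ours 174.6 289.7 293.3
ours 175.6 289.3 293.4
ours 176.6 289.6 293.8
ours 177.6 289.8 294.2
ours 178.6 289.8 294.3
ours 179.6 289.4 293.7
ours 180.6 287.7 290.6
mate 229.6 396.7 400.9
mate 230.6 396.1 400.9
mate 231.6 395.9 400.4
mate 232.6 395.8 400.3
mate 233.6 395.7 400.3
mate 234.6 395.6 400.1
mate 235.6 395.6 399.7
mate 236.6 395.1 399.6
mate 237.6 394.8 399.4
mate 238.6 394.7 399.3
mate 239.6 394.6 398.9
mate 240.6 394.6 398.7
mate 241.6 394.3 398.6
mate 242.6 393.3 398.4
mate 243.6 393.7 398.6
mate 244.6 393.9 398.9
mate 245.6 394.2 398.8
mate 246.6 394.1 398.1
mate 247.6 393.4 395.7
mate 248.6 392.6 394.9
mate 249.6 391.6 394.4
mate 250.6 391.6 393.7
```

```bash
python3 -c "
from h import *
np.save('a.npy',np.mean([Cam('side').img.astype(float) for _ in range(4)],0))"
```

Call:
play_rows(steps=[[[0, 0, 0, 0.02], [0, 0, 0, 0.02], [0, 0, 0, 0], [0, 0, 0, 0], [0, 0, 0, 0]]])

```text
time: 11.05
ee_pos: [0.5197, 0.1449, 0.161]
tcp_rot: [179.8, -0.3, 99.5]
wrist_force: [5.6, 16.7, -5.0]
opening: 0.0227
grasp_force: 68.3
```

```bash
python3 -c "
from h import *
b=np.mean([Cam('side').img.astype(float) for _ in range(4)],0);a=np.load('a.npy')
st([.519,.1405,.161])
f=lambda i:(i[...,2]-i[...,0])
for i in (a,b):
    o=np.clip(f(i[156:186,284:302])-20,0,None);s=o.sum();Y,X=np.mgrid[156:186,284:302]
    print('orange centroid',(o*X).sum()/s,(o*Y).sum()/s,s)
d=np.abs(b-a).max(2)
print('diff lever',d[160:182,289:295].mean(),'max',d[160:182,289:295].max(),'bg',d[200:230,330:360].mean(),'hand',d[130:160,270:290].mean())
"
```

```text
t 11.25 p [0.5197 0.1448 0.161 ] rot [179.85  -0.25  99.49] line 9.5 q [15.5  2.5 -0.3 87.   0.2 96. ]
F [ 6.7 15.9 -4.9] M [ 2.86 -1.07  0.49] open 0.0223 g 68.3
tool delta [-0.0042 -0.0014 -0.    ]
orange centroid 290.39785816277964 174.0698238933841 5252.5
orange centroid 290.4066889632107 174.058480649785 5232.5
diff lever 1.878787878787879 max 8.0 bg 1.5172222222222222 hand 4.465833333333333
```

The lever did not move while the hand turned a further 2.3°, so it is at its stop. The lift is about 30 mm and the grip is firm, so I'm handing in.

```bash
python3 -c "
from workcell import bot
print(bot.job_done())"
```

```text
the job is handed in; nothing more can be done
None
```

The job is handed in: the leg is pulled up about 30 mm to its mark with the red ring showing, the lever is closed against its stop, and the gripper still holds the sleeve. No verdict came back.

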